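# Pick the T-pieces out of the fittings crate

### The job

The grey crate on the titration bench holds mixed hose fittings. Pick out the two T-pieces and lay one in each of the two empty steel trays, flat on the tray's floor. Leave the other fittings in the crate and in the taken trays where they belong, and do not shift or knock over the bottles, beaker or screwdriver on the bench.

Things in the scene. Friction and masses are not known exactly. Their poses are not given: they have to be found in the camera images.
- t_piece_1: white barbed T-shaped hose fitting, 50 g, all tails round, 20 mm thick: run 80 mm along its x; branch along +y. Origin on the branch axis at half thickness (10 mm over what it lies on): run axis at y -17 mm, branch end at y +33 mm; all of it within 50 mm of the origin. Room for fingers beside the branch. Lies flat in the crate, z up, any yaw, one of six places.
- t_piece_2: white barbed T-shaped hose fitting, 50 g, all tails round, 20 mm thick: run 80 mm along its x; branch along +y. Origin on the branch axis at half thickness (10 mm over what it lies on): run axis at y -17 mm, branch end at y +33 mm; all of it within 50 mm of the origin. Room for fingers beside the branch. Lies flat in the crate, z up, any yaw, one of six places.
- tray_1: square open steel tray, fixed on a 4 mm board, outer 122 x 122 mm, 34 mm high, walls and floor 4 mm (inside 114 x 114 mm). Origin: centre of its underside, 4 mm above the bench; sides along x and y. One of four alike in a 2 x 2 block, places swapped at random. Empty at the start.
- tray_2: square open steel tray, fixed on a 4 mm board, outer 122 x 122 mm, 34 mm high, walls and floor 4 mm (inside 114 x 114 mm). Origin: centre of its underside, 4 mm above the bench; sides along x and y. One of four alike in a 2 x 2 block, places swapped at random. Empty at the start.
- tray_3: square open steel tray, fixed on a 4 mm board, outer 122 x 122 mm, 34 mm high, walls and floor 4 mm (inside 114 x 114 mm). Origin: centre of its underside, 4 mm above the bench; sides along x and y. One of four alike in a 2 x 2 block, places swapped at random. Taken: holds an elbow.
- tray_4: square open steel tray, fixed on a 4 mm board, outer 122 x 122 mm, 34 mm high, walls and floor 4 mm (inside 114 x 114 mm). Origin: centre of its underside, 4 mm above the bench; sides along x and y. One of four alike in a 2 x 2 block, places swapped at random. Taken: holds a straight coupler.
- crate: low open grey plastic crate, fixed: 260 mm along its x, 370 mm along its y, 45 mm high, walls and floor 5 mm thick. Origin at the centre of its underside, on the bench. It stands on the left with the trays on the right, or the other way round.
- elbow: white barbed hose fitting, tails round and 20 mm thick, L-shaped, two tails of 55 mm at right angles along +x and +y from the corner; origin 20 mm in x and y inside the corner. Origin at half thickness (10 mm above the surface it lies flat on); z up as it starts; yaw anything. Starts in the crate and stays there.
- cross: white barbed hose fitting, tails round and 20 mm thick, X-shaped, four tails of 42 mm at right angles along x and y; origin at the crossing. Origin at half thickness (10 mm above the surface it lies flat on); z up as it starts; yaw anything. Starts in the crate and stays there.
- y_piece: white barbed hose fitting, tails round and 20 mm thick, Y-shaped, three tails of 45 mm, one along -y and two towards +y, 64 degrees apart; origin at the joint. Origin at half thickness (10 mm above the surface it lies flat on); z up as it starts; yaw anything. Starts in the crate and stays there.
- coupler: white barbed hose fitting, tails round and 20 mm thick, straight, 90 mm along x, with two hexagonal collars 24 mm over flats near its middle, on which it rests; origin at its centre, 12 mm above the surface. Starts in the crate and stays there.
- tray_elbow: white barbed hose fitting, tails round and 20 mm thick, L-shaped like the elbow in the crate, lying in tray_3; it stays there. Origin 20 mm in x and y inside the corner, at half thickness.
- tray_coupler: white barbed hose fitting, tails round and 20 mm thick, straight like the coupler in the crate, lying in tray_4; it stays there. Origin at its centre.
- dropper_1: white dropper bottle, 34 mm across, 78 mm high, standing on the bench beyond the crate and trays; bystander. Origin under its centre.
- dropper_2: white dropper bottle, 34 mm across, 78 mm high, standing on the left of the bench; bystander. Origin under its centre.
- amber_bottle: brown glass bottle, 72 mm across, 150 mm high, standing at the far side; bystander. Origin under its centre.
- beaker: glass beaker, 70 mm across, 85 mm high, standing at the far side; bystander. Origin under its centre.
- screwdriver: screwdriver 180 mm long, lying along x on the right of the bench; bystander.
Mind the look-alikes: they are no part of the job. What is shaped like the tray_coupler but yellow is not meant.

How it is judged:
At the end, for the whole second after the job is handed in: One T-piece at rest in tray_1, the other in tray_2, either way round: flat within 0.2 rad (either face up), origin within 50 mm of tray centre along x and y, under 20 mm above its underside. Other four fittings still in the crate, tray_elbow in tray_3, tray_coupler in tray_4 (((x of t_piece_1 in the frame of tray_1 between -0.05 and 0.05 m and y of t_piece_1 in the frame of tray_1 between -0.05 and 0.05 m and z of t_piece_1 in the frame of tray_1 between 0 and 0.02 m and (angle between t_piece_1's own z axis and vertical below 0.2 rad or angle between t_piece_1's own z axis and vertical above 2.94 rad) and x of t_piece_2 in the frame of tray_2 between -0.05 and 0.05 m and y of t_piece_2 in the frame of tray_2 between -0.05 and 0.05 m and z of t_piece_2 in the frame of tray_2 between 0 and 0.02 m and (angle between t_piece_2's own z axis and vertical below 0.2 rad or angle between t_piece_2's own z axis and vertical above 2.94 rad)) or (x of t_piece_1 in the frame of tray_2 between -0.05 and 0.05 m and y of t_piece_1 in the frame of tray_2 between -0.05 and 0.05 m and z of t_piece_1 in the frame of tray_2 between 0 and 0.02 m and (angle between t_piece_1's own z axis and vertical below 0.2 rad or angle between t_piece_1's own z axis and vertical above 2.94 rad) and x of t_piece_2 in the frame of tray_1 between -0.05 and 0.05 m and y of t_piece_2 in the frame of tray_1 between -0.05 and 0.05 m and z of t_piece_2 in the frame of tray_1 between 0 and 0.02 m and (angle between t_piece_2's own z axis and vertical below 0.2 rad or angle between t_piece_2's own z axis and vertical above 2.94 rad))) and x of elbow in the frame of crate between -0.13 and 0.13 m and y of elbow in the frame of crate between -0.185 and 0.185 m and z of elbow in the frame of crate between 0 and 0.05 m and x of cross in the frame of crate between -0.13 and 0.13 m and y of cross in the frame of crate between -0.185 and 0.185 m and z of cross in the frame of crate between 0 and 0.05 m and x of y_piece in the frame of crate between -0.13 and 0.13 m and y of y_piece in the frame of crate between -0.185 and 0.185 m and z of y_piece in the frame of crate between 0 and 0.05 m and x of coupler in the frame of crate between -0.13 and 0.13 m and y of coupler in the frame of crate between -0.185 and 0.185 m and z of coupler in the frame of crate between 0 and 0.05 m and x of tray_elbow in the frame of tray_3 between -0.055 and 0.055 m and y of tray_elbow in the frame of tray_3 between -0.055 and 0.055 m and z of tray_elbow in the frame of tray_3 between 0 and 0.04 m and x of tray_coupler in the frame of tray_4 between -0.055 and 0.055 m and y of tray_coupler in the frame of tray_4 between -0.055 and 0.055 m and z of tray_coupler in the frame of tray_4 between 0 and 0.04 m and linear speed of each of t_piece_1, t_piece_2 below 0.02 m/s and angular speed of each of t_piece_1, t_piece_2 below 0.2 rad/s); the robot touches nothing.
It fails at once if a bottle, the beaker or the screwdriver is shifted more than 30 mm or knocked over (distance of any of dropper_1, dropper_2, amber_bottle, beaker, screwdriver from where it was at the start of the episode above 0.03 m or angle between any of dropper_1, dropper_2, amber_bottle, beaker's own z axis and vertical above 0.5 rad).
It also fails if it takes over 58 s, if anything falls off the work surface, if the arm or the gripper's body presses on something with over 40 N, if the wrist force passes 120 N, or if a joint passes its speed limit or range.

### The arm

A 6-joint arm with a two-finger parallel gripper is mounted at the origin on the work surface. World frame = base frame: x ahead of the robot, y to its left, z up, the work surface at z = 0. Lengths are in m, angles in rad, forces in N, time in s.
With the tool pointing down it reaches from about 0.425 to 0.95 m from the base axis. Payload 3.5 kg.
Tool frame: the origin (TCP) lies at the very end of the fingers, on their centre line; the grasp point (between the pads) lies 19 mm behind it (ctrl.pinch_z is the distance from the TCP to the grasp point, in m); z points along the fingers, y is the line along which they close (so a half turn about z gives the same grasp; the last joint's range is limited). The gripper opens to 85 mm and grips with 20 to 120 N. Pads are 22 mm wide; open, the fingers measure 114 mm over their backs; the gripper's body (76 mm by 85 mm) begins 54 mm behind the grasp point. The pads swing forward as they close: fully open they stand 13 mm farther back than shut.
Start: joints at [-1.412, 0.286, 1.577, -0, 1.279, -0.15], TCP at [0.205, -0.643, 0.231] pointing down, gripper open.
Joint ranges: [-2.77, 2.77], [-0.9, 2.22], [0.21, 2.48], [-1.53, 4.67], [0.24, 2.81], [-2.84, 2.84]. Speed limits (rad/s): [2.79, 2.79, 3.14, 3.14, 3.14, 3.14].

### API

Orientations are given as a unit quaternion [x, y, z, w].
In Python, from plant import ctrl gives the robot as it stands. The module is installed in compiled form; this text tells all that it offers.
- The arm moves only by the shell command python3 -m crank 'ROWS' [OPENING] [FORCE]. ROWS is JSON, a list of rows, each a list of 6 numbers: the shift along the tool's x, y, z in cm, then the turn, a rotation vector about the tool's x, y, z in rad. In form: [[tx, ty, tz, rx, ry, rz], ...]. A call has 1 to 10 rows; each row is the pose to reach, as a shift and turn from the pose commanded when the call began, along the tool's axes at that moment; what a row does not reach only later rows make up. A row lasts 1/10 s, in which the tool goes at most 50 mm and 8.59 degrees, less where a joint would pass 70% of its speed; a pose out of reach is approached as far as the arm can. A call with a gripper value outside its range is refused whole. OPENING is the opening, from 0 (shut) to 1 (fully open), set as the call begins (- or left out, the last holds). The fingers move at their own pace and stop on an object; FORCE is the grip in N (left out, the last holds). Time passes only in rows, so rows that repeat a pose let the fingers close. It gives the time, the measured TCP pose, the force, the opening and the grip force at its end, in the units of the state.
- ctrl.get_state(): the state, without advancing time (a new reading comes with each control period).
- ctrl.read_camera(name): name is "scene" or "side" or "wrist"; returns (picture, depth): 384x512x3 uint8, blue, green, red; 384x512 float32, m along the optical axis (not along the pixel's ray), 0 where there is no reading.
- ctrl.camera_info(name): a dict with "K" (3x3 intrinsics, pixels), "origin" and "orientation" of the camera in the world. Camera axes: x right, y down, z forward; pixel columns grow to the right and rows downward; lengths in m; the calibration is good to about 2 mm. A picture is of the moment at which its call begins: read the wrist's pose just before it. camera_info takes no time and is no camera call; for the wrist camera it gives the pose at the moment of the call.
- ctrl.sign_off(): hands the job in; it is judged then, once.
The state is a dict: "time": time; "qpos": joint angles; "dq": joint speeds; "joint_efforts": joint torques, N m; "eef_pos": TCP position; "tcp_rot": TCP orientation; "contact_force": force on the tool from outside, world axes, zero at the start; "wrist_torque": the same for the moment, N m; "opening": opening from 0.0 (shut) to 1.0 (fully open); "finger_force": force on a finger pad.
Only numpy, scipy, OpenCV 4.12 (cv2) and the standard library are available. Lean on these libraries where they do the work, as an engineer would, in place of code of your own. Each camera call takes 0.05 s, during which the arm holds its last target. There are 200 camera calls.

## Working session

There is one attempt and no reset: what is moved stays moved. The work goes in short steps, Python scripts to look and compute and a shell command to move; the robot and the scene stay as the last step left them, time stands still between calls to the robot, and variables do not carry over. Pictures are saved under pics/ and viewed, at most 10 in all, crops included, and the job is handed in when it is done.

```bash
mkdir -p pics
cat > h.py <<'E'
import numpy as np, cv2
from scipy.spatial.transform import Rotation as R
from plant import ctrl
def grab(n):
    i=ctrl.camera_info(n); p,d=ctrl.read_camera(n); return p,d,i
def pts(u,v,z,i):
    K=np.array(i["K"]); M=R.from_quat(i["orientation"]).as_matrix(); o=np.array(i["origin"])
    uv=np.stack([np.atleast_1d(u),np.atleast_1d(v),np.ones_like(np.atleast_1d(u))]).astype(float)
    r=(M@np.linalg.inv(K)@uv).T
    return o+r*((z-o[2])/r[:,2])[:,None]
E
python3 - <<'E'
from h import *
for n in("scene","side"):
    p,d,i=grab(n); cv2.imwrite(f"pics/{n}0.png",p); np.savez(f"{n}0.npz",p=p,d=d); print(n,i)
s=ctrl.get_state();print(s["time"],s["eef_pos"],s["tcp_rot"],ctrl.pinch_z)
E
```

```text
scene {'K': array([[454.84861774,   0.        , 256.04642216],
       [  0.        , 454.84861774, 197.54765681],
       [  0.        ,   0.        ,   1.        ]]), 'origin': array([ 1.70184387, -0.19557125,  0.74601376]), 'orientation': array([ 0.66807545,  0.56648088, -0.3077215 , -0.37159398])}
side {'K': array([[499.70275601,   0.        , 255.54597622],
       [  0.        , 499.70275601, 194.83879726],
       [  0.        ,   0.        ,   1.        ]]), 'origin': array([0.32055276, 1.32195426, 0.93088709]), 'orientation': array([-0.10670783,  0.8755874 , -0.46907541,  0.04391353])}
0.1 [ 0.20509451 -0.64246185  0.23005344] [ 9.88097524e-01  1.53824977e-01 -1.44924464e-05 -1.07678685e-03] 0.0187
```

View pics/scene0.png

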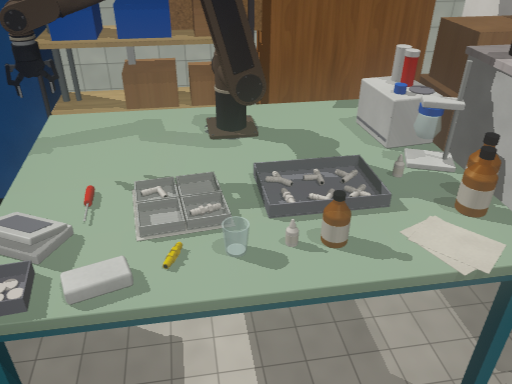

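The scene view shows the crate at about (320,185), on the robot's left. The trays are at about (180,203): elbow upper left in the image (155,191), coupler lower right (206,210), and empty ones at (199,187) and (160,217). I'll rectify both views onto the fittings' plane.

```bash
cat > rect.py <<'E'
from h import *
def rect(p,i,x0,x1,y0,y1,z,s=1000):  # rows: x decreasing downward, cols: y decreasing to right
    yy,xx=np.meshgrid(np.arange(y1,y0,-1/s),np.arange(x1,x0,-1/s))
    P=np.stack([xx,yy,np.full_like(xx,z)],-1).reshape(-1,3)
    c=R.from_quat(i["orientation"]).inv().apply(P-i["origin"]); q=c@np.array(i["K"]).T; q=(q[:,:2]/q[:,2:]).astype(np.float32).reshape(*xx.shape,2)
    return cv2.remap(p,q,None,cv2.INTER_CUBIC)
E
python3 - <<'E'
from rect import *
print(pts([253,270,385,365],[160,212,205,158],.045,ctrl.camera_info("scene")).round(3))
print(pts([133,217,227,133],[182,175,227,233],.004,ctrl.camera_info("scene")).round(3))
o=[]
for n in("scene","side"):
    p=np.load(n+"0.npz")["p"]; i=ctrl.camera_info(n)
    im=rect(p,i,.35,.85,-.35,.35,.015); o.append(cv2.resize(im,None,fx=.8,fy=.57,interpolation=cv2.INTER_AREA) if 0 else im)
a=np.vstack([x[50:450,:] for x in o]); cv2.imwrite("pics/rect0.png",cv2.resize(a,(525,600)))
E
```

```text
[[0.379 0.028 0.045]
 [0.689 0.024 0.045]
 [0.705 0.352 0.045]
 [0.421 0.402 0.045]]
[[ 0.394 -0.365  0.004]
 [ 0.389 -0.094  0.004]
 [ 0.684 -0.095  0.004]
 [ 0.672 -0.35   0.004]]
```

View pics/rect0.png

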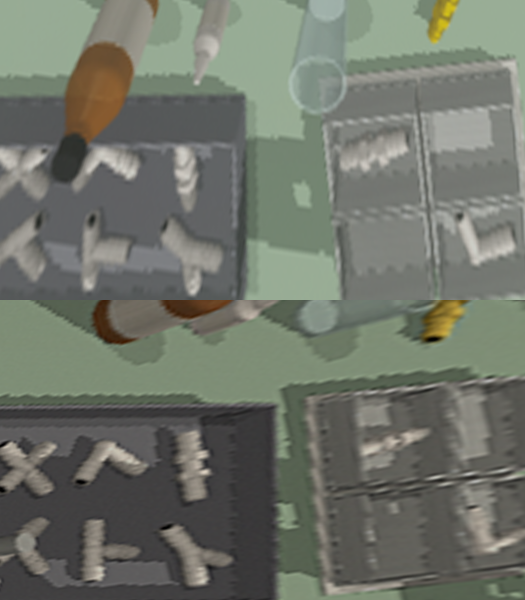

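The rectified view shows the crate's far row as cross, elbow, coupler, and the near row as three candidates: (20,545), (100,550) and (195,555) in the lower panel. I'll take the wrist camera over the crate to tell the T's from the Y.

```bash
cat > go.py <<'E'
from h import *
import sys
# go.py x y z yaw : rows from the measured pose; tool x at world yaw, tool pointing down
x,y,z,yaw=map(float,sys.argv[1:5]); s=ctrl.get_state(); r=R.from_quat(s["tcp_rot"]); 
t=R.from_euler("z",yaw)*R.from_euler("x",np.pi)
d=r.inv().apply(np.array([x,y,z])-s["eef_pos"])*100; w=(r.inv()*t).as_rotvec()
print("t",round(s["time"],2),"pos",np.round(s["eef_pos"],4),"row",d.round(2),w.round(3),"j6",round(s["qpos"][5],2))
E
python3 go.py 0.5 -0.35 0.40 0
python3 - <<'E'
from h import *
i=ctrl.camera_info("wrist"); s=ctrl.get_state(); r=R.from_quat(s["tcp_rot"])
print(r.inv().apply(i["origin"]-s["eef_pos"]),(r.inv()*R.from_quat(i["orientation"])).as_matrix().round(3),i["K"][0])
E
```

```text
t 0.1 pos [ 0.2051 -0.6425  0.2301] row [ 36.99 -18.93 -16.94] [-0.002  0.     0.309] j6 -0.15
[ 0.07518107  0.00014893 -0.14258903] [[ 0.001 -0.955 -0.296]
 [ 1.     0.001 -0.   ]
 [ 0.    -0.296  0.955]] [291.77707968   0.         256.11272178]
```

```bash
python3 -m crank '[[37,-19,-12,0,0,0.31],[37,-19,-12,0,0,0.31],[37,-19,-12,0,0,0.31],[37,-19,-12,0,0,0.31],[37,-19,-12,0,0,0.31],[37,-19,-12,0,0,0.31],[37,-19,-12,0,0,0.31],[37,-19,-12,0,0,0.31],[37,-19,-12,0,0,0.31],[37,-19,-12,0,0,0.31]]' && python3 go.py 0.5 0.15 0.33 0
```

```text
time: 1.1
eef_pos: [0.5026, -0.3467, 0.3529]
tcp_rot: [1.0, 0.002, 0.001, 0.0]
contact_force: [0.5, 0.2, 1.0]
opening: 0.999
finger_force: 0.0
t 1.1 pos [ 0.5026 -0.3467  0.3529] row [ -0.06 -49.67   2.25] [ 0.001 -0.003  0.004] j6 0.8
```

```bash
python3 -m crank '[[0,-49.7,2,0,0,0],[0,-49.7,2,0,0,0],[0,-49.7,2,0,0,0],[0,-49.7,2,0,0,0],[0,-49.7,2,0,0,0],[0,-49.7,2,0,0,0],[0,-49.7,2,0,0,0],[0,-49.7,2,0,0,0],[0,-49.7,2,0,0,0],[0,-49.7,2,0,0,0]]' && python3 -m crank '[[0,0,0,0,0,0],[0,0,0,0,0,0],[0,0,0,0,0,0],[0,0,0,0,0,0]]' >/dev/null
python3 - <<'E'
from rect import *
p,d,i=grab("wrist"); np.savez("wrist1.npz",p=p,d=d,o=i["origin"],q=i["orientation"],K=i["K"])
cv2.imwrite("pics/wrist1.png",p)
s=ctrl.get_state();print(s["time"],s["eef_pos"],s["tcp_rot"])
im=rect(p,i,.38,.78,-.36,.41,.015); cv2.imwrite("pics/wr1.png",im)
E
```

```text
time: 2.1
eef_pos: [0.4999, 0.1486, 0.3305]
tcp_rot: [1.0, -0.001, -0.0, 0.0]
contact_force: [0.5, -0.0, 1.0]
opening: 0.999
finger_force: 0.0
2.55 [0.50079478 0.14590786 0.33121981] [ 9.99998207e-01 -1.89038834e-03 -4.00311366e-05  1.04063617e-04]
```

View pics/wr1.png

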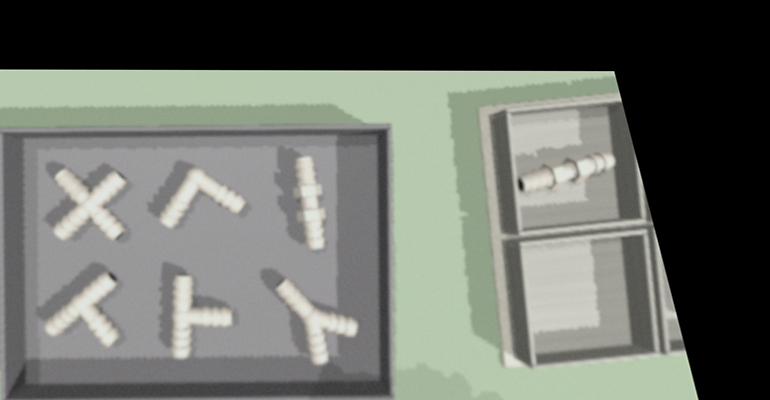

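The wrist view, rectified at 1 mm/px, gives clear shapes:
- Cross: (90,205)
- Elbow: (200,195)
- Coupler: (310,200)
- T-pieces: (82,310) and (200,317), each a straight run with a perpendicular branch
- Y-piece: (317,318), with three oblique tails, so not meant

The empty near tray is at (588,298). Next I'll measure the T's and confirm them in an enlarged crop.

Run:
```python
from rect import *
f=np.load("wrist1.npz"); i=dict(origin=f["o"],orientation=f["q"],K=f["K"])
im=rect(f["p"],i,.38,.68,.01,.41,.017,2000)
hsv=cv2.cvtColor(im,cv2.COLOR_BGR2HSV)
m=(cv2.cvtColor(im,cv2.COLOR_BGR2GRAY)>185).astype(np.uint8)
m=cv2.morphologyEx(m,cv2.MORPH_CLOSE,np.ones((9,9)))
cs,_=cv2.findContours(m,cv2.RETR_EXTERNAL,cv2.CHAIN_APPROX_NONE)
for c in cs:
    a=cv2.contourArea(c)
    if not 2000<a<20000: continue
    M=cv2.moments(c); g=np.array([M["m10"],M["m01"]])/a
    w=lambda q:np.array([.68-q[1]/2000,.41-q[0]/2000])
    r=cv2.minAreaRect(c); b=cv2.boxPoints(r); e=[b[1]-b[0],b[2]-b[1]]; e.sort(key=np.linalg.norm)
    rc=np.array(r[0]); n=e[0]/np.linalg.norm(e[0]); n*=np.sign(n@(rc-g)); L=[np.linalg.norm(k)/2 for k in e]
    # branch dir n; run far edge is the rect side at -n; origin is 27 mm from it
    O=rc+n*(-L[0]*2/2+54); W=w(O); D=w(O+n)-W; yaw=np.arctan2(D[1],D[0])
    print("area",a/4,"g",w(g).round(3),"size",np.round(L,1),"origin",W.round(4),"branch yaw",round(yaw,3))
    cv2.drawContours(im,[c],-1,(0,0,255),1); cv2.circle(im,tuple(int(k) for k in O),4,(255,0,0),-1); cv2.line(im,tuple(int(k) for k in O),tuple(int(k) for k in O+60*n),(255,0,0),1)
cv2.imwrite("pics/crop1.png",im[:600,:800])
```

```text
area 1656.75 g [0.459 0.094] size [55.2 85.9] origin [0.4649 0.0996] branch yaw 2.328
area 1684.875 g [0.463 0.218] size [56.2 80.8] origin [0.4632 0.2081] branch yaw -1.6
area 1720.125 g [0.468 0.322] size [57.  82.2] origin [0.4603 0.3174] branch yaw -2.413
area 1507.5 g [0.584 0.21 ] size [61.7 64.8] origin [0.5717 0.2107] branch yaw -2.153
area 2205.125 g [0.575 0.32 ] size [68.2 68.6] origin [0.5748 0.3131] branch yaw 1.543
area 1310.25 g [0.577 0.099] size [20.2 92.5] origin [0.5802 0.0812] branch yaw -1.435
area 3989.75 g [0.637 0.121] size [268.  399.5] origin [0.653  0.2102] branch yaw 3.142
```

View pics/crop1.png

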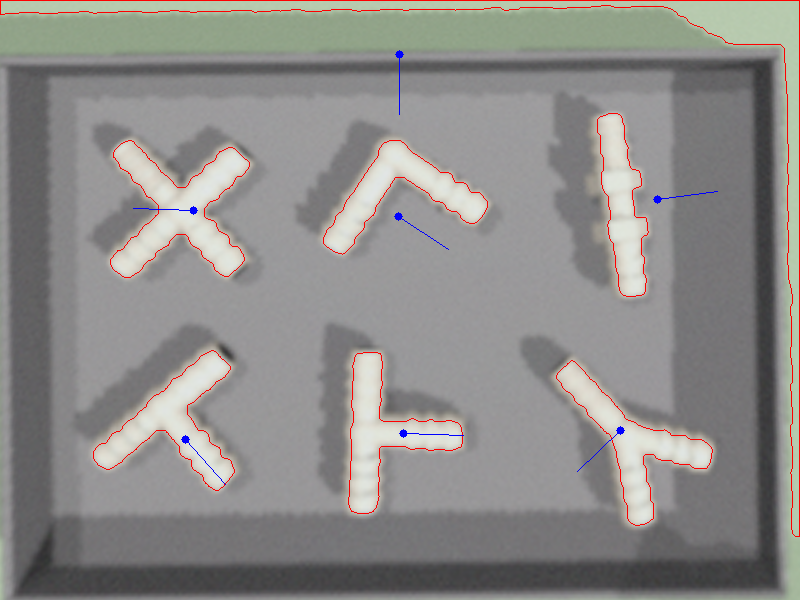

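The crop confirms it: T_A at (403,433) and T_B at (185,440) have a 90° branch on a straight run, and the Y at (620,430) is rejected. I'll go for T_A first, gripping across the branch.

```bash
python3 go.py .463 .199 .12 1.54
```

```text
t 2.55 pos [0.5008 0.1459 0.3312] row [-3.8  -5.3  21.12] [ 0.     0.    -1.544] j6 1.66
```

```bash
python3 -m crank '[[-3.8,-5.3,5,0,0,-0.15],[-3.8,-5.3,8,0,0,-0.3],[-3.8,-5.3,11,0,0,-0.45],[-3.8,-5.3,13,0,0,-0.6],[-3.8,-5.3,15,0,0,-0.75],[-3.8,-5.3,17,0,0,-0.9],[-3.8,-5.3,19,0,0,-1.05],[-3.8,-5.3,21,0,0,-1.2],[-3.8,-5.3,21,0,0,-1.35],[-3.8,-5.3,21,0,0,-1.54]]' 0.47 >/dev/null; python3 -m crank '[[0,0,0,0,0,-0.05],[0,0,0,0,0,-0.05],[0,0,0,0,0,-0.05]]'; python3 go.py .463 .199 .009 1.54
```

```text
time: 3.85
eef_pos: [0.463, 0.1997, 0.1215]
tcp_rot: [0.716, 0.698, 0.0, 0.0]
contact_force: [-0.6, -0.9, -0.3]
opening: 0.471
finger_force: 0.0
t 3.85 pos [0.463  0.1997 0.1215] row [-0.07 -0.   11.25] [0.    0.    0.006] j6 0.23
```

```bash
python3 -m crank '[[0,0,4,0,0,0],[0,0,7,0,0,0],[0,0,9,0,0,0],[0,0,10,0,0,0],[0,0,10.6,0,0,0],[0,0,11.1,0,0,0],[0,0,11.1,0,0,0],[0,0,11.1,0,0,0]]' && python3 -m crank '[[0,0,0,0,0,0],[0,0,0,0,0,0],[0,0,0,0,0,0],[0,0,0,0,0,0],[0,0,0,0,0,0],[0,0,0,0,0,0]]' 0 40 && python3 -m crank '[[0,0,-3,0,0,0],[0,0,-7,0,0,0],[0,0,-11,0,0,0],[0,0,-15,0,0,0],[0,0,-19,0,0,0],[0,0,-23,0,0,0],[0,0,-23,0,0,0]]'; python3 go.py .5 -.2 .24 1.54
```

```text
time: 4.65
eef_pos: [0.4634, 0.2006, 0.0112]
tcp_rot: [0.715, 0.699, 0.001, 0.0]
contact_force: [-0.2, 1.1, 1.3]
opening: 0.47
finger_force: 0.0
time: 5.25
eef_pos: [0.4634, 0.2007, 0.0113]
tcp_rot: [0.715, 0.699, 0.001, 0.0]
contact_force: [-1.0, -0.5, 5.6]
opening: 0.215
finger_force: 39.2
time: 5.95
eef_pos: [0.4657, 0.2012, 0.2472]
tcp_rot: [0.715, 0.699, 0.005, 0.003]
contact_force: [0.8, 0.2, 0.2]
opening: 0.218
finger_force: 39.2
t 5.95 pos [0.4657 0.2012 0.2472] row [-40.04   4.3    0.66] [ 0.012 -0.003  0.009] j6 0.23
```

```bash
python3 -m crank '[[-40,6,-3,0,0,0],[-40,6,-3,0,0,0],[-40,6,-3,0,0,0],[-40,6,-3,0,0,0],[-40,6,-3,0,0,0],[-40,6,-3,0,0,0],[-40,6,-3,0,0,0],[-40,6,-3,0,0,0],[-40,6,-3,0,0,0],[-40,6,-3,0,0,0]]' && python3 -m crank '[[0,0,0,0,0,0],[0,0,0,0,0,0],[0,0,0,0,0,0]]' >/dev/null
python3 - <<'E'
from rect import *
p,d,i=grab("wrist"); np.savez("wrist2.npz",p=p,d=d,o=i["origin"],q=i["orientation"],K=i["K"])
im=rect(p,i,.35,.75,-.42,-.02,.034,1500); cv2.imwrite("pics/wr2.png",im); print(im.shape,ctrl.get_state()["eef_pos"])
E
```

```text
time: 6.95
eef_pos: [0.5131, -0.2018, 0.2686]
tcp_rot: [0.716, 0.698, -0.0, -0.001]
contact_force: [0.2, 1.3, -0.5]
opening: 0.215
finger_force: 39.2
(600, 600, 3) [ 0.51380725 -0.19942067  0.27028457]
```

View pics/wr2.png

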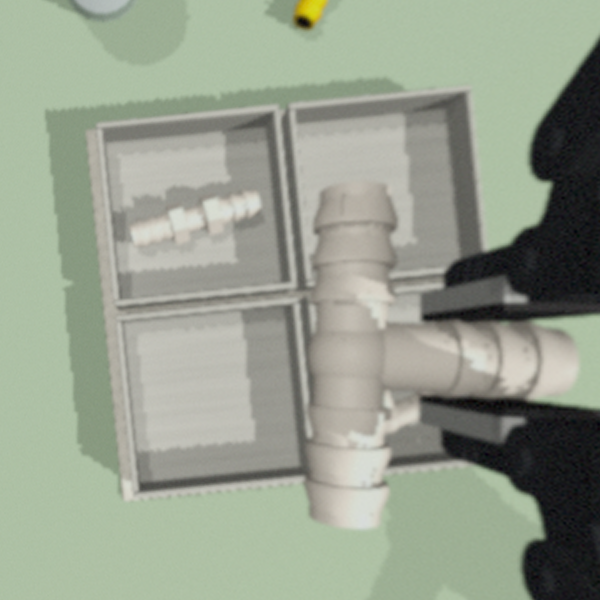

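The picture shows the T held squarely. The coupler tray is at (198,206), and the empty trays are at (387,188), giving x=.625 y=-.278, and (216,396), giving x=.486 y=-.164. I'll place T_A in the near-left one.

```bash
python3 go.py .486 -.170 .10 1.6
```

```text
t 7.3 pos [ 0.5138 -0.1994  0.2703] row [ 2.88 -2.84 17.03] [ 0.    -0.    -0.049] j6 -0.53
```

```bash
python3 -m crank '[[2.9,-2.8,4,0,0,-0.1],[2.9,-2.8,8,0,0,-0.1],[2.9,-2.8,12,0,0,-0.1],[2.9,-2.8,16,0,0,-0.1],[2.9,-2.8,17,0,0,-0.1],[2.9,-2.8,17,0,0,-0.1],[2.9,-2.8,17,0,0,-0.1]]'; python3 go.py .486 -.170 .0155 1.64
```

```text
time: 8.0
eef_pos: [0.4879, -0.1717, 0.1024]
tcp_rot: [0.679, 0.734, 0.0, 0.002]
contact_force: [0.3, -0.1, -0.2]
opening: 0.213
finger_force: 39.2
t 8.0 pos [ 0.4879 -0.1717  0.1024] row [ 0.2  -0.2   8.69] [0.003 0.002 0.009] j6 -0.61
```

```bash
python3 -m crank '[[0.2,-0.2,3,0,0,0],[0.2,-0.2,5.5,0,0,0],[0.2,-0.2,7,0,0,0],[0.2,-0.2,8,0,0,0],[0.2,-0.2,8.6,0,0,0],[0.2,-0.2,8.6,0,0,0],[0.2,-0.2,8.6,0,0,0]]' && python3 -m crank '[[0,0,0,0,0,0],[0,0,0,0,0,0],[0,0,0,0,0,0],[0,0,0,0,0,0]]' 0.45 && python3 -m crank '[[0,0,-2,0,0,0],[0,0,-5,0,0,0],[0,0,-9,0,0,0],[0,0,-13,0,0,0],[0,0,-17,0,0,0],[0,0,-17,0,0,0],[0,0,-17,0,0,0]]'
python3 - <<'E'
from rect import *
p,d,i=grab("wrist")
im=rect(p,i,.35,.75,-.42,-.02,.02,1500); cv2.imwrite("pics/wr3.png",im[::2,::2])
E
python3 go.py .4536 .3114 .20 .729
```

```text
time: 8.7
eef_pos: [0.4852, -0.1699, 0.0155]
tcp_rot: [0.679, 0.734, 0.0, 0.001]
contact_force: [0.1, -0.4, -0.5]
opening: 0.218
finger_force: 39.2
time: 9.1
eef_pos: [0.4844, -0.1694, 0.0146]
tcp_rot: [0.679, 0.734, 0.0, 0.0]
contact_force: [-0.8, 0.3, -0.4]
opening: 0.449
finger_force: 0.0
time: 9.8
eef_pos: [0.4847, -0.1696, 0.1855]
tcp_rot: [0.679, 0.734, 0.0, 0.001]
contact_force: [-1.3, -0.6, -0.4]
opening: 0.451
finger_force: 0.0
t 9.85 pos [ 0.4838 -0.169   0.1837] row [48.13  0.73 -1.6 ] [-0.001 -0.     0.92 ] j6 -0.61
```

View pics/wr3.png

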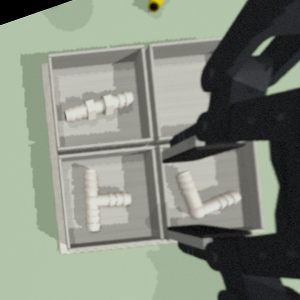

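T_A lies flat inside the near-left tray at (105,200). Now T_B.

```bash
python3 -m crank '[[48.1,0.7,-2,0,0,0.15],[48.1,0.7,-2,0,0,0.3],[48.1,0.7,-2,0,0,0.45],[48.1,0.7,-2,0,0,0.6],[48.1,0.7,-2,0,0,0.75],[48.1,0.7,-2,0,0,0.92],[48.1,0.7,-2,0,0,0.92],[48.1,0.7,-2,0,0,0.92],[48.1,0.7,-2,0,0,0.92],[48.1,0.7,-2,0,0,0.92]]' 0.42 >/dev/null;python3 -m crank '[[0,0,0,0,0,0],[0,0,0,0,0,0]]'; python3 go.py .4545 .312 .0105 .729
```

```text
time: 11.05
eef_pos: [0.4535, 0.2934, 0.201]
tcp_rot: [0.934, 0.358, -0.002, 0.0]
contact_force: [-0.6, -0.2, -0.3]
opening: 0.42
finger_force: 0.0
t 11.05 pos [0.4535 0.2934 0.201 ] row [ 1.41 -1.29 19.04] [-0.001  0.005  0.003] j6 1.23
```

```bash
python3 -m crank '[[1.4,-1.3,4,0,0,0],[1.4,-1.3,8,0,0,0],[1.4,-1.3,10,0,0,0],[1.4,-1.3,10,0,0,0],[1.4,-1.3,10,0,0,0]]' ; python3 go.py .4545 .312 .0105 .729
```

```text
time: 11.55
eef_pos: [0.4568, 0.3106, 0.103]
tcp_rot: [0.935, 0.356, -0.001, 0.0]
contact_force: [0.4, 0.1, -0.4]
opening: 0.422
finger_force: 0.0
t 11.55 pos [0.4568 0.3106 0.103 ] row [-0.06 -0.26  9.25] [-0.     0.002 -0.002] j6 1.26
```

```bash
python3 -m crank '[[0,-0.2,4,0,0,0],[0,-0.2,6,0,0,0],[0,-0.2,7.5,0,0,0],[0,-0.2,8.5,0,0,0],[0,-0.2,9.2,0,0,0],[0,-0.2,9.2,0,0,0],[0,-0.2,9.2,0,0,0]]' && python3 -m crank '[[0,0,0,0,0,0],[0,0,0,0,0,0],[0,0,0,0,0,0],[0,0,0,0,0,0],[0,0,0,0,0,0],[0,0,0,0,0,0]]' 0 40 && python3 -m crank '[[0,0,-3,0,0,0],[0,0,-7,0,0,0],[0,0,-11,0,0,0],[0,0,-15,0,0,0],[0,0,-19,0,0,0],[0,0,-21,0,0,0],[0,0,-21,0,0,0]]'; python3 go.py .625 -.284 .22 1.54
```

```text
time: 12.25
eef_pos: [0.4562, 0.3137, 0.0125]
tcp_rot: [0.934, 0.356, 0.001, -0.0]
contact_force: [0.4, 0.7, -0.1]
opening: 0.418
finger_force: 0.0
time: 12.85
eef_pos: [0.4564, 0.3138, 0.0128]
tcp_rot: [0.934, 0.356, 0.001, 0.0]
contact_force: [-0.2, -0.8, 5.7]
opening: 0.212
finger_force: 39.0
time: 13.55
eef_pos: [0.4571, 0.3143, 0.2255]
tcp_rot: [0.934, 0.356, 0.004, -0.0]
contact_force: [0.5, -0.2, -0.2]
opening: 0.213
finger_force: 38.9
t 13.55 pos [0.4571 0.3143 0.2255] row [-27.34  55.81   0.47] [ 0.005 -0.006 -0.811] j6 1.26
```

```bash
python3 -m crank '[[-27.3,55.8,0,0,0,-0.15],[-27.3,55.8,0,0,0,-0.3],[-27.3,55.8,0,0,0,-0.45],[-27.3,55.8,0,0,0,-0.6],[-27.3,55.8,0,0,0,-0.75],[-27.3,55.8,0,0,0,-0.93],[-27.3,55.8,0,0,0,-0.93],[-27.3,55.8,0,0,0,-0.93],[-27.3,55.8,0,0,0,-0.93],[-27.3,55.8,0,0,0,-0.93]]'; python3 go.py .625 -.283 .12 1.65
```

```text
time: 14.55
eef_pos: [0.582, -0.1407, 0.2184]
tcp_rot: [0.675, 0.737, -0.001, -0.002]
contact_force: [0.5, -0.0, 0.4]
opening: 0.214
finger_force: 38.9
t 14.55 pos [ 0.582  -0.1407  0.2184] row [-14.58   3.07   9.79] [-0.004 -0.002  0.009] j6 -0.49
```

```bash
python3 -m crank '[[-14.6,3,0,0,0,0],[-14.6,3,0,0,0,0],[-14.6,3,0,0,0,0],[-14.6,3,4,0,0,0],[-14.6,3,8,0,0,0],[-14.6,3,10,0,0,0],[-14.6,3,10,0,0,0],[-14.6,3,10,0,0,0]]'; python3 go.py .625 -.283 .0165 1.65
```

```text
time: 15.35
eef_pos: [0.6249, -0.2814, 0.1197]
tcp_rot: [0.675, 0.738, -0.0, -0.002]
contact_force: [-0.1, -0.2, -0.3]
opening: 0.21
finger_force: 38.9
t 15.35 pos [ 0.6249 -0.2814  0.1197] row [-0.18  0.02 10.32] [-0.003 -0.002  0.009] j6 -0.66
```

```bash
python3 -m crank '[[0,0,4,0,0,0],[0,0,6.5,0,0,0],[0,0,8.5,0,0,0],[0,0,9.6,0,0,0],[0,0,10.2,0,0,0],[0,0,10.2,0,0,0],[0,0,10.2,0,0,0]]' && python3 -m crank '[[0,0,0,0,0,0],[0,0,0,0,0,0],[0,0,0,0,0,0],[0,0,0,0,0,0]]' 0.45 && python3 -m crank '[[0,0,-2,0,0,0],[0,0,-5,0,0,0],[0,0,-9,0,0,0],[0,0,-13,0,0,0],[0,0,-17,0,0,0],[8,0,-20,0,0,0],[13,0,-22,0,0,0],[13,0,-22,0,0,0],[13,0,-22,0,0,0]]'
python3 - <<'E'
from rect import *
p,d,i=grab("wrist")
im=rect(p,i,.35,.75,-.42,.4,.02,900); cv2.imwrite("pics/wr4.png",im); p,d,i=grab("scene"); cv2.imwrite("pics/scene4.png",p)
E
```

```text
time: 16.05
eef_pos: [0.6268, -0.2826, 0.0213]
tcp_rot: [0.675, 0.738, 0.0, 0.001]
contact_force: [0.5, -1.1, -0.1]
opening: 0.21
finger_force: 38.9
time: 16.45
eef_pos: [0.6259, -0.2821, 0.02]
tcp_rot: [0.675, 0.738, 0.0, 0.0]
contact_force: [-0.4, 0.7, -1.1]
opening: 0.446
finger_force: 0.0
time: 17.35
eef_pos: [0.6152, -0.1487, 0.2432]
tcp_rot: [0.674, 0.739, 0.001, 0.002]
contact_force: [-0.1, -0.2, 0.3]
opening: 0.452
finger_force: 0.0
```

View pics/wr4.png

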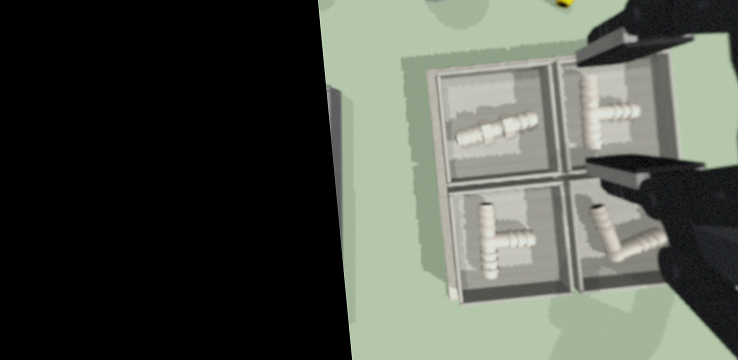

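View pics/scene4.png

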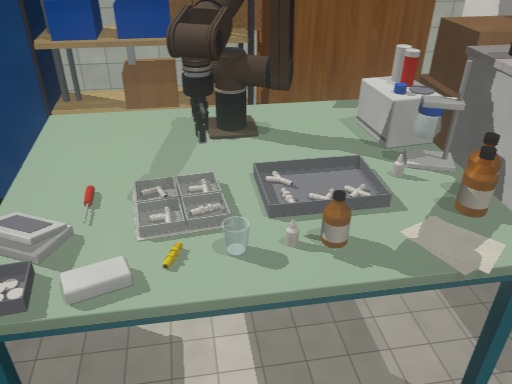

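The wrist picture shows T's in both formerly empty trays, at (607,112) and (502,240), clear of the walls. The scene view shows the four other fittings still in the crate and the bottles, beaker and screwdriver unmoved. Handing in.

```bash
python3 -c "
from plant import ctrl
print(ctrl.sign_off())"
```

```text
the job is handed in; nothing more can be done
None
```

I laid one T-piece in each of the two empty trays and handed the job in at about 17.5 s. In the last pictures both look flat and everything else is in place; the sign-off returned no verdict.

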